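Zero the readout on the setting bar

TASK

Zero the readout: squeeze the locking pliers' handles together until they snap over centre and lock on the setting bar, then with the bar clamped press the orange zero key just past its click without pushing it to the bottom. Then pull the yellow-knobbed release lever outward so that the pliers spring open, lift the bar out and lower it fully into the two yokes of its wooden cradle. Let go of everything and leave the oil bottle, chuck key, drill chuck and collet undisturbed.

Things in the scene. Friction and masses are not known exactly. Their poses are not given: they have to be found in the camera images.
- fixture: Fixed steel sub-plate with locking pliers lying flat on a post; origin on the bench under the pliers' pivot. +x points from pivot to jaws, +y to the side of the red handle, z up. Plate 240 x 90 x 12 mm, x -65 to 175. Two handles run to -x, from the pivot to x = -100, 45 to 63 mm above the bench, 11 mm thick; both swing level by equal angles about the pivot. Free below, down to the plate.
- squeeze (a point): Fixed point midway between the two handles, 72 mm behind the pivot (fixture -x), 54 mm above the bench, where to squeeze them; axes as the fixture. Over their outer faces the handles measure here about 62 mm open, 38 mm locked. Each resists with about 14 N at first, then less and less until they snap over centre and stay locked: grip with 30 N or more.
- plier (a joint): Swing of each handle towards the other (rad): 0 open as at the start, 0.16 fully squeezed and locked; dead centre at about 0.115: beyond it the pliers snap to 0.16 and stay locked, short of it they spring back to 0. Open, the two brass jaw pads (20 mm long, at fixture x = 60) clear the bar by about 6 mm each side.
- release_knob (a point): Yellow upright round knob, 12 mm across, on the end of the release lever, beyond the handles' ends; the point is on its axis, 82 mm above the bench; knob from 56 to 100 mm. When locked it lies near fixture x = -155, y = 0. The thin lever runs from it (top 56 mm) between the handles. A thumbscrew, top 62 mm, ends at x = -121.
- release (a joint): Angle of the release lever on the red handle (rad): 0 at rest, stop at 0.45. Grows as the knob is pulled level, outward to fixture +y. Locked, about 0.25 pops the pliers open; pull about 35 mm in all, with 3 to 6 N: red handle and lever swing out on the way. Let go, and a spring returns the lever along its handle.
- bar_mid (a point): Centre of the loose steel setting bar, 120 x 26 x 26 mm, about 0.3 kg, with two copper bands; its long axis is the point's x, z up. At the start it rests loose between the open jaws on two aluminium pedestals 20 mm wide (tops 42 mm above the bench, bar centre at 55 mm). The middle 60 mm of the bar is clear below and beside for fingers.
- nest (a point): Fixed point on top of the pedestals under the middle of the bar, 42 mm above the bench, at fixture x = 100, y = 0; axes as the fixture. The bar's centre starts 13 mm above it, within 4 mm sideways and 8 mm lengthwise.
- cradle_seat (a point): Centre of the floor on which the bar rests in the fixed wooden cradle, 30 mm above the bench; x along the slot, z up. Two yokes, 22 mm thick, 46 mm either side along x, have slots 34 mm wide, 18 mm deep (yokes 64 mm wide, tops at 48 mm); 70 mm between them is free for fingers down to the base (150 x 75 mm, top 12 mm). Seated, the bar's centre is 13 mm above; either end first.
- key_top (a point): Middle of the top of the round orange zero key, 29 mm in diameter, on the yellow panel of a black readout (120 x 150 mm) fixed on the bench. The key top is 52 mm above the bench unpressed, 12 mm above the flat deck. Its x axis points to the raised display, 80 mm high, whose face begins 42 mm from the key's centre.
- zero_key (a joint): Travel of the zero key straight down (m): 0 unpressed. A dome spring resists with up to about 3.6 N at 0.004, clicks there and the force falls to about 2 N at 0.0075; the bottom is at 0.009. A press to about 0.006 is right. It springs back.
- oil_bottle: Bystander: upright blue bottle, 54 mm in diameter, 150 mm high; origin at the centre of its underside.
- chuck_key: Bystander: T-shaped chuck key lying flat, about 120 x 92 x 16 mm; origin at its middle, on the bench.
- drill_chuck: Bystander: dark drill chuck standing upright, 48 mm in diameter, 72 mm high; origin at the centre of its underside.
- collet: Bystander: steel collet standing upright, 38 mm in diameter, 85 mm high; origin at the centre of its underside.

How it is judged:
On the way, in this order (a step that is already met when the one before it is completed fails the run):
1. the pliers are locked over centre with the bar lying between their jaws (value of joint plier above 0.145 rad and x of bar_mid in the frame of nest between -0.02 and 0.02 m and y of bar_mid in the frame of nest between -0.008 and 0.008 m and z of bar_mid in the frame of nest between 0.006 and 0.02 m), for 0.2 s.
2. the zero key is pressed past its click (4.5 mm) while the bar is clamped (all of step 1 and value of joint zero_key above 0.0045 m).
3. the release lever is pulled (0.12 rad) while the handles are not yet open (value of joint release above 0.12 rad and value of joint plier above 0.08 rad and x of bar_mid in the frame of nest between -0.02 and 0.02 m and y of bar_mid in the frame of nest between -0.008 and 0.008 m and z of bar_mid in the frame of nest between 0.006 and 0.02 m).
4. the pliers have sprung open, the bar still lying in the jaws (value of joint plier below 0.04 rad and x of bar_mid in the frame of nest between -0.02 and 0.02 m and y of bar_mid in the frame of nest between -0.008 and 0.008 m and z of bar_mid in the frame of nest between 0.006 and 0.02 m), for 0.1 s.
5. the bar is lowered into the cradle while still held (x of bar_mid in the frame of cradle_seat between -0.015 and 0.015 m and y of bar_mid in the frame of cradle_seat between -0.007 and 0.007 m and z of bar_mid in the frame of cradle_seat between 0.008 and 0.023 m and contact force between bar and the fingers above 0.3 N), for 0.05 s.
At the end, for the whole second after the job is handed in: The bar rests seated in both yokes of the cradle (centre within 15 mm along, 7 mm across, and no more than 5 mm above fully down, level and aligned within 0.12 rad), at rest and released; the pliers are open (handles within 0.04 rad of full open), the lever and the key back at rest (x of bar_mid in the frame of cradle_seat between -0.015 and 0.015 m and y of bar_mid in the frame of cradle_seat between -0.007 and 0.007 m and z of bar_mid in the frame of cradle_seat between 0.008 and 0.018 m and angle between the x axis of bar_mid and the x axis of cradle_seat, either way round below 0.12 rad and angle between bar_mid's own z axis and vertical below 0.1 rad and linear speed of bar below 0.02 m/s and value of joint plier below 0.04 rad and value of joint zero_key below 0.0015 m and value of joint release below 0.1 rad); the robot touches nothing.
It fails at once if the zero key is pushed to the bottom (over 8.2 mm) (value of joint zero_key above 0.0082 m).
It fails at once if the oil bottle is moved more than 20 mm or tipped (distance of oil_bottle from where it was at the start of the episode above 0.02 m or angle between oil_bottle's own z axis and vertical above 0.35 rad).
It fails at once if the chuck key is moved more than 20 mm or tipped (distance of chuck_key from where it was at the start of the episode above 0.02 m or angle between chuck_key's own z axis and vertical above 0.35 rad).
It fails at once if the drill chuck is moved more than 20 mm or tipped (distance of drill_chuck from where it was at the start of the episode above 0.02 m or angle between drill_chuck's own z axis and vertical above 0.35 rad).
It fails at once if the collet is moved more than 20 mm or tipped (distance of collet from where it was at the start of the episode above 0.02 m or angle between collet's own z axis and vertical above 0.35 rad).
It also fails if it takes over 70 s, if anything falls off the work surface, if the arm or the gripper's body presses on something with over 40 N, if the wrist force passes 120 N, or if a joint passes its speed limit or range.

ROBOT

A 7-joint arm with a two-finger parallel gripper is mounted at the origin on the work surface. World frame = base frame: x ahead of the robot, y to its left, z up, the work surface at z = 0. Lengths are in m, angles in rad, forces in N, time in s.
With the tool pointing down it reaches from about 0.4 to 0.9 m from the base axis. Payload 5.6 kg.
Tool frame: the origin (TCP) lies midway between the tips of the shut fingers; the grasp point (between the pads) lies 19 mm behind it; z points along the fingers, y is the line along which they close (so a half turn about z gives the same grasp; the last joint's range is limited). The gripper opens to 92 mm and grips with 3 to 60 N. Pads are 20 mm wide; open, the fingers measure 128 mm over their backs; the gripper's body (75 mm by 189 mm) begins 69 mm behind the grasp point.
Start: joints at [-1.186, 0.468, -0.012, 1.603, 0.006, 1.071, -0.056], TCP at [0.27, 0.591, 0.215] pointing down, gripper open.
Joint ranges: [-2.53, 2.53], [-0.31, 2.02], [-1.57, 1.55], [0.28, 2.44], [-1.29, 4.43], [0.15, 1.84], [-2.92, 2.92]. Speed limits (rad/s): [2.57, 2.57, 3.14, 3.14, 3.14, 3.14, 3.14].

INTERFACE

Orientations are given as a 3x3 rotation matrix whose columns are the frame's x, y, z axes.
In Python, from station import env, effector, solver, viewer, workorder, search_frame, tip_of gives the robot as it stands. Calls block until the motion is done:
- env.reach(position, orientation): joint-space move of the TCP to a pose.
- env.movel(position, frame=None, rate=0.15): straight line of the TCP; frame=None keeps the orientation; rate is the mean speed in m/s.
- env.goto_joints(angles): joint-space move.
- effector.release() and effector.grasp(squeeze=None): open the fingers fully, or close them until they stop; squeeze is the grip in N (None keeps the last).
- env.pause(seconds).
- solver.inverse_kinematics(position, orientation): joint angles nearest the present ones, or None.
- env.sense(): the state.
- viewer.read_camera(name): name is "scene" or "side" or "wrist"; returns (picture, depth): 384x512x3 uint8, red, green, blue; 384x512 float32, m along the optical axis (not along the pixel's ray), 0 where there is no reading.
- viewer.camera_info(name): a dict with "intrinsics" (3x3 intrinsics, pixels), "eye" and "rotation" of the camera in the world; the wrist camera has in their place "T_tool_cam" (4x4, takes a point from camera to tool coordinates, whose origin is the TCP and whose axes are the flange's). Camera axes: x right, y up, looking along -z (the intrinsics and any distortion apply to the point x, -y, -z); pixel columns grow to the right and rows downward; lengths in m; the calibration is good to about 2 mm. A picture is of the moment at which its call begins: read the wrist's pose just before it. camera_info takes no time and is no camera call.
A pose or a line that the arm cannot do raises env.PlanningError and nothing moves.
- workorder.finish_job(): hands the job in; it is judged then, once.
Trained networks look in the newest picture that a camera, given by its name, has taken for a name from the list of things; names that differ only in an ending like _2 or _b are one class to them, and where a whole thing is asked for, a point or a joint stands for the part that bears it (a point fixed in the world has none). Each returns a list of dicts, best first, with "score" (0 to 1); they miss things now and then, are a little off and sometimes report something else, mostly with a low value. They report only what shows in the picture. A call takes as long as a camera call.
- search_frame(camera, name): "at" ([x, y, z] in m, in world coordinates, good to about 4 mm: the middle of the surface that is visible of it).
- tip_of(camera, name): "at" ([x, y, z] in m, in world coordinates, good to about 4 mm: a listed point, or the origin of a listed thing).
The state is a dict: "t": time; "joint_positions": joint angles; "joint_velocities": joint speeds; "tau": joint torques, N m; "ee_pos": TCP position; "tcp_rot": TCP orientation; "wrist_force": force on the tool from outside, world axes, zero at the start; "moment": the same for the moment, N m; "gripper_width": finger opening in m; "grasp_force": force on a finger pad.
Only numpy, scipy, OpenCV 4.12 (cv2) and the standard library are available. Lean on these libraries where they do the work, as an engineer would, in place of code of your own. Each camera call takes 0.05 s, during which the arm holds its last target. There are 200 camera calls.

## Working session

There is one attempt and no reset: what is moved stays moved. The work goes in short steps, each a Python script; the robot and the scene stay as the last script left them, time stands still between calls to the robot, and variables do not carry over. Pictures are saved under pics/ and viewed, at most 10 in all, crops included, and the job is handed in when it is done.

```bash
ls; mkdir -p pics; python3 - <<'E'
from station import env, viewer, search_frame, tip_of
import cv2,numpy as np
np.set_printoptions(precision=4,suppress=True)
ims=[]
for c in ["scene","side"]:
    p,d=viewer.read_camera(c); ims.append(p)
    np.savez(f"{c}.npz",p=p,d=d)
    i=viewer.camera_info(c); print(c,i)
    for n in ["fixture","squeeze","release_knob","bar_mid","nest","cradle_seat","key_top","oil_bottle","chuck_key","drill_chuck","collet"]:
        r=tip_of(c,n)
        print(n,[(np.round(x["at"],4).tolist(),round(x["score"],2)) for x in r[:2]])
    cv2.imwrite(f"pics/{c}.png",p[:,:,::-1])
E
```

```text
pics
scene {'intrinsics': array([[479.7133,   0.    , 253.8383],
       [  0.    , 479.7133, 191.0088],
       [  0.    ,   0.    ,   1.    ]]), 'eye': array([ 1.1998, -0.5883,  0.8081]), 'rotation': array([[ 0.7257, -0.4309,  0.5363],
       [ 0.6878,  0.4736, -0.5502],
       [-0.0169,  0.7682,  0.64  ]])}
fixture [([0.6182, 0.0203, -0.001], 0.74)]
squeeze [([0.5995, -0.0489, 0.052], 0.77)]
release_knob [([0.5617, -0.1252, 0.0829], 0.52)]
bar_mid [([0.6362, 0.1205, 0.0528], 0.83), ([0.6008, -0.0544, 0.0498], 0.21)]
nest [([0.6369, 0.1174, 0.0396], 0.93), ([0.7565, -0.1166, -0.0029], 0.66)]
cradle_seat [([0.4778, -0.3065, 0.0293], 0.82)]
key_top [([0.4299, 0.3694, 0.0506], 0.49)]
oil_bottle [([0.6389, 0.1207, 0.0419], 0.69), ([0.436, -0.1497, 0.0045], 0.58)]
chuck_key [([0.4145, 0.14, -0.0004], 0.76)]
drill_chuck [([0.4317, -0.0171, -0.0021], 0.74)]
collet [([0.7563, -0.1169, -0.0049], 0.93)]
side {'intrinsics': array([[393.0868,   0.    , 250.1855],
       [  0.    , 393.0868, 189.7645],
       [  0.    ,   0.    ,   1.    ]]), 'eye': array([ 0.1351, -0.4224,  0.805 ]), 'rotation': array([[ 0.6906,  0.5548, -0.464 ],
       [-0.7233,  0.5272, -0.4461],
       [-0.0029,  0.6436,  0.7654]])}
fixture [([0.619, 0.0211, -0.0004], 0.62)]
squeeze [([0.6108, -0.0532, 0.057], 0.62), ([0.6378, 0.1229, 0.0551], 0.54)]
release_knob [([0.5651, -0.1283, 0.0841], 0.74), ([0.639, 0.124, 0.0581], 0.27)]
bar_mid [([0.6387, 0.1231, 0.0549], 0.74)]
nest [([0.6335, 0.1214, 0.0437], 0.86), ([0.4337, -0.1484, 0.0001], 0.45)]
cradle_seat [([0.4793, -0.3062, 0.0277], 0.66)]
key_top [([0.437, 0.3712, 0.0533], 0.5), ([0.4372, -0.1466, -0.001], 0.48)]
oil_bottle [([0.4347, -0.1472, 0.0019], 0.76), ([0.6098, -0.0514, 0.0548], 0.31)]
chuck_key [([0.4136, 0.1436, -0.002], 0.82)]
drill_chuck [([0.4304, -0.0166, 0.0005], 0.65)]
collet [([0.7543, -0.1187, 0.0009], 0.77)]
```

View pics/scene.png

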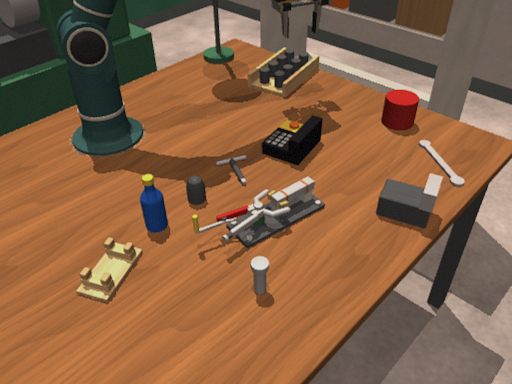

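View pics/side.png

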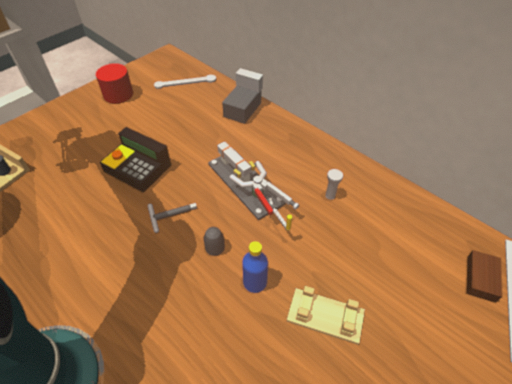

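The overview shows the pliers in mid-bench with the jaws pointing to +y and the red handle on the robot's side. The cradle is at lower left (110,270), the bottle near (153,205) and the key at (294,125). The network finds agree with this. Next I'll look closer with the wrist camera.

```bash
cat > h.py <<'E'
from station import env, effector, solver, viewer, workorder, search_frame, tip_of
import cv2,numpy as np
np.set_printoptions(precision=4,suppress=True)
def R(a):  # tool down, closing axis y at world angle a
    y=np.array([np.cos(a),np.sin(a),0]); z=np.array([0,0,-1.]); return np.c_[np.cross(y,z),y,z]
def pick(a):  # a or a+pi: whichever keeps the last joint nearer zero
    return a
def cam(c):
    s=env.sense(); p,d=viewer.read_camera(c); i=viewer.camera_info(c); K=i["intrinsics"]
    if c=="wrist":
        T=np.eye(4); T[:3,:3]=s["tcp_rot"]; T[:3,3]=s["ee_pos"]; T=T@i["T_tool_cam"]; M,e=T[:3,:3],T[:3,3]
    else: M,e=i["rotation"],i["eye"]
    v,u=np.mgrid[:384,:512]
    P=np.stack([(u-K[0,2])/K[0,0]*d,-(v-K[1,2])/K[1,1]*d,-d],-1)@M.T+e
    P[d==0]=np.nan
    return p,P
def tips(c,names):
    for n in names:
        print(n,[(np.round(x["at"],4).tolist(),round(x["score"],2)) for x in tip_of(c,n)[:2]])
def at(xy,z,a):
    """best of a, a+pi by last joint"""
    best=None
    for b in (a,a+np.pi):
        q=solver.inverse_kinematics([*xy,z],R(b))
        if q is not None and (best is None or abs(q[6])<best[0]): best=(abs(q[6]),b)
    print("yaw",best); return R(best[1])
def above(xy,z,a):
    """tool pose whose camera is centred over xy"""
    T=viewer.camera_info("wrist")["T_tool_cam"]; M=at(xy,z,a)
    o=M@(T[:3,3]-T[:3,2]*0); return np.array([*(np.array(xy)-o[:2]),z]),M
E
python3 - <<'E'
from h import *
print(viewer.camera_info("wrist"))
p,M=above([0.615,0.02],0.33,np.radians(170)); env.reach(p,M)
s=env.sense(); print(s["t"],s["ee_pos"],s["joint_positions"],s["wrist_force"])
p,P=cam("wrist"); tips("wrist",["fixture","squeeze","release_knob","bar_mid","nest"])
cv2.imwrite("pics/w1.png",p[:,:,::-1]); np.savez("w1.npz",p=p,P=P)
E
```

```text
{'intrinsics': array([[340.8771,   0.    , 257.822 ],
       [  0.    , 340.8771, 189.1221],
       [  0.    ,   0.    ,   1.    ]]), 'T_tool_cam': array([[ 0.0003,  0.9701,  0.2428,  0.0679],
       [ 1.    , -0.0005,  0.0008,  0.0018],
       [ 0.0009,  0.2428, -0.9701, -0.1705],
       [ 0.    ,  0.    ,  0.    ,  1.    ]])}
yaw (np.float64(0.079286102656673), np.float64(6.1086523819801535))
3.775 [ 0.6015 -0.0451  0.3297] [-0.4918  0.3273  0.6656  1.6176 -0.2096  1.2699  0.0384] [-0.1852  0.4827  0.2177]
fixture [([0.6193, 0.0191, -0.0016], 0.82)]
squeeze [([0.6084, -0.0533, 0.0527], 0.83)]
release_knob [([0.5615, -0.1274, 0.0791], 0.56), ([0.6183, 0.0195, -0.0012], 0.19)]
bar_mid [([0.6374, 0.1262, 0.0538], 0.81)]
nest [([0.6367, 0.1164, 0.0409], 0.85)]
```

View pics/w1.png

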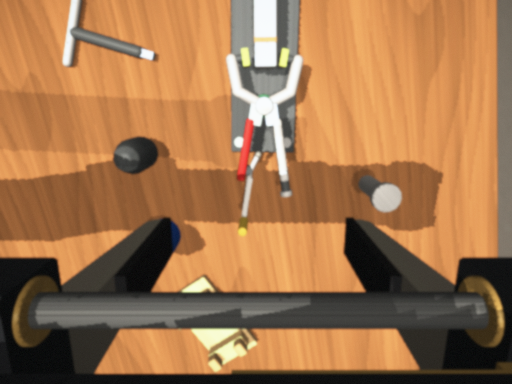

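```bash
cat >> h.py <<'E'
def rect(P,z0,z1,c,r):
    """min-area rectangle of points with z in range within r of c: centre, sizes, long-axis angle (deg)"""
    m=(P[...,2]>z0)&(P[...,2]<z1)&(np.hypot(P[...,0]-c[0],P[...,1]-c[1])<r)
    m=cv2.morphologyEx(m.astype(np.uint8),cv2.MORPH_OPEN,np.ones((3,3)))>0
    (x,y),(w,h),a=cv2.minAreaRect((P[m][:,:2]*1000).astype(np.float32))
    if w<h: w,h,a=h,w,a+90
    return np.array([x,y,w,h])/1000,(a+90)%180-90,m.sum()
E
python3 - <<'E'
from h import *
P=np.load("w1.npz")["P"]
print("plate",rect(P,.007,.017,[.625,.073],.15))
print("bar",rect(P,.063,.073,[.6374,.1262],.075))
print("knob",rect(P,.09,.108,[.5625,-.127],.03))
E
```

```text
plate (array([0.5732, 0.0626, 0.1997, 0.1985]), -9.862785339355469, np.int64(5752))
bar (array([0.6349, 0.1007, 0.0722, 0.0254]), 80.86237335205078, np.int64(1470))
knob (array([ 0.5677, -0.1252,  0.0105,  0.0102]), -10.539421081542969, np.int64(88))
```

The wrist view shows the pliers' pivot at (264,103), the red handle at left and the yellow knob at (242,230). The fixture axis is at about 80.4° and its origin is near (0.619, 0.0195). Squeezing now.

```bash
cat >> h.py <<'E'
A=np.radians(80.4); FX=np.array([np.cos(A),np.sin(A)]); FY=np.array([-np.sin(A),np.cos(A)]); O=np.array([.619,.0195])
def F(x,y): return O+x*FX+y*FY
def st():
    s=env.sense(); print("t",round(s["t"],2),"ee",s["ee_pos"],"F",s["wrist_force"],"w",round(s["gripper_width"],4),"g",s["grasp_force"]); return s
E
python3 - <<'E'
from h import *
c=F(-.072,0); M=at(c,.15,A+np.pi/2)
env.reach([*c,.15],M); env.movel([*c,.035]); st()
effector.grasp(45); st(); env.pause(.3); st()
effector.release(); env.pause(.2); st()
env.movel([*c,.15],rate=.25)
p,M=above(F(-.03,0),.30,A+np.pi/2); env.reach(p,M)
p,P=cam("wrist"); tips("wrist",["release_knob","bar_mid"]); tips("scene",[])
cv2.imwrite("pics/w2.png",p[:,:,::-1]); np.savez("w2.npz",P=P)
k=rect(P,.09,.108,F(-.155,0),.04); print("knob",k, FX@(k[0][:2]-O),FY@(k[0][:2]-O)); st()
E
```

```text
yaw (np.float64(0.16299451038877832), np.float64(6.11563369898813))
t 5.74 ee [ 0.6079 -0.0517  0.0361] F [0.0734 0.4337 0.2074] w 0.092 g 0.0
t 6.62 ee [ 0.6064 -0.0522  0.035 ] F [-4.3717 -2.9091  4.219 ] w 0.0364 g 44.92349982261658
t 6.92 ee [ 0.6064 -0.0522  0.0351] F [-4.4573 -2.4517  3.8579] w 0.0364 g 44.92615520954132
t 8.04 ee [ 0.607  -0.0515  0.035 ] F [-0.4027  0.2285  0.0912] w 0.092 g 0.0
yaw (np.float64(0.011389763440684797), np.float64(6.11563369898813))
release_knob [([0.585, -0.1308, 0.0797], 0.77)]
bar_mid []
knob (array([ 0.5919, -0.1323,  0.0108,  0.0104]), 81.09825897216797, np.int64(102)) -0.154159004758088 0.0014225901467966422
t 9.46 ee [ 0.6011 -0.0778  0.2975] F [-0.4234 -0.8885  0.2299] w 0.0917 g 0.0
```

View pics/w2.png

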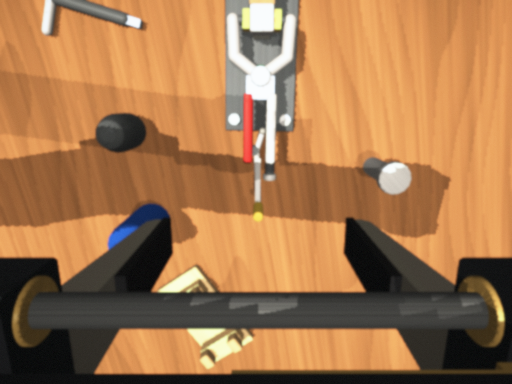

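The handles are now parallel and the knob, at (257,216), is on the centre line, so the pliers are locked with the jaws on the bar. On to the key.

```bash
python3 - <<'E'
from h import *
effector.grasp(10)
p,M=above([.434,.370],.25,A+np.pi/2); env.reach(p,M)
p,P=cam("wrist"); tips("wrist",["key_top"])
cv2.imwrite("pics/w3.png",p[:,:,::-1])
hsv=cv2.cvtColor(p,cv2.COLOR_RGB2HSV); m=(hsv[...,0]>3)&(hsv[...,0]<18)&(hsv[...,1]>180)&(hsv[...,2]>120)&(P[...,2]>.046)&(P[...,2]<.06)&(np.hypot(P[...,0]-.434,P[...,1]-.37)<.03)
print(m.sum(),np.nanmedian(P[m],0),P[m].min(0),P[m].max(0)); st()
E
```

```text
yaw (np.float64(0.7315872188900673), np.float64(6.11563369898813))
key_top [([0.4385, 0.3754, 0.0489], 0.67)]
  return np.nanmean(a, axis, out=out, keepdims=keepdims)
Traceback (most recent call last):
ValueError: zero-size array to reduction operation minimum which has no identity
```

View pics/w3.png

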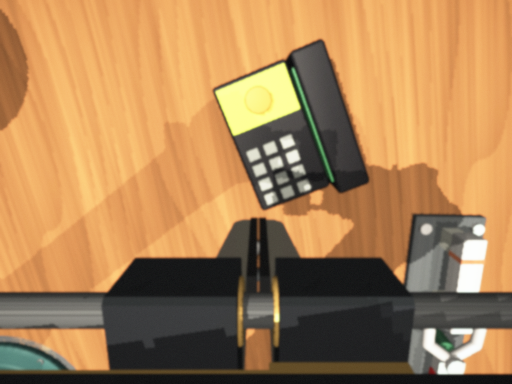

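Key at pixel (259,99), display to its right. Pressing in small steps while watching the force.

```bash
python3 - <<'E'
from h import *
p,P=cam("wrist")
m=(P[...,2]>.047)&(P[...,2]<.057)&(np.hypot(P[...,0]-.437,P[...,1]-.373)<.024)
k=np.median(P[m],0); print(m.sum(),k, (P[m].min(0)+P[m].max(0))/2, np.ptp(P[m],axis=0))
c=k[:2]; M=env.sense()["tcp_rot"]
env.reach([*c,.10],M); env.movel([*c,.056],rate=.1); env.pause(.2)
f0=np.mean([env.sense()["wrist_force"][2] for _ in range(1)]); print("f0",f0)
pk=0; z=.056; zc=None
while z>.0452:
    z-=.0005; env.movel([*c,z],rate=.02); env.pause(.06)
    s=env.sense(); f=s["wrist_force"][2]-f0; print(round(z,4),round(s["ee_pos"][2],5),round(f,2))
    if zc is None and f>.8: zc=s["ee_pos"][2]+.0009
    pk=max(pk,f)
    if pk>2.2 and f<pk-.6: print("clicked"); break
st()
E
```

```text
592 [0.4356 0.3729 0.0524] [0.4354 0.3725 0.0522] [0.0281 0.0281 0.0057]
f0 0.23823415258968114
0.0555 0.05558 -0.45
0.055 0.05495 -0.67
0.0545 0.05448 -0.61
0.054 0.05396 -1.22
0.0535 0.0535 -0.49
0.053 0.05299 -0.38
0.0525 0.05251 -0.16
0.052 0.05209 0.79
0.0515 0.05162 2.24
0.051 0.0511 3.8
0.0505 0.05059 5.22
0.05 0.05009 4.33
clicked
t 17.71 ee [0.4357 0.3729 0.0501] F [-1.2096 -1.2525  4.5644] w 0.0006 g 2.598479613661766
```

```bash
python3 - <<'E'
from h import *
s=st(); c=s["ee_pos"][:2]; z=.050
for _ in range(8):
    z-=.0005; env.movel([.4356,.3729,z],rate=.02); env.pause(.06)
    s=env.sense(); f=s["wrist_force"][2]; print(round(z,4),s["ee_pos"],s["wrist_force"])
    if f>8: break
E
```

```text
t 17.71 ee [0.4357 0.3729 0.0501] F [-1.2096 -1.2525  4.5644] w 0.0006 g 2.598479613661766
0.0495 [0.4357 0.373  0.0496] [-1.5433 -1.0839  5.9643]
0.049 [0.4357 0.3729 0.0491] [-0.9403 -0.9082  6.277 ]
0.0485 [0.4357 0.3729 0.0486] [-0.8246 -0.4627  6.4694]
0.048 [0.4357 0.3729 0.0481] [-2.1143  0.1342  5.6924]
0.0475 [0.4357 0.3729 0.0476] [-1.4365 -1.2939  4.9428]
0.047 [0.4357 0.373  0.047 ] [-0.8725 -0.8997  4.795 ]
0.0465 [0.4357 0.3729 0.0465] [-0.0384  0.0587  3.2215]
0.046 [0.4357 0.3729 0.0459] [-0.0348 -0.2599  2.1221]
```

The force peaked near 48.5 mm and fell to about 2 N at 46 mm, so the key is about 6 mm down and clicked. Next is the release knob.

```bash
python3 - <<'E'
from h import *
env.movel([.4356,.3729,.12],rate=.15); effector.release()
k=np.array([.5919,-.1323]); M=at(k,.2,np.radians(145))
env.reach([*k,.2],M); env.movel([*k,.069],rate=.15); st()
effector.grasp(15); s=st(); f0=s["wrist_force"]
for d in np.arange(.005,.0361,.005).tolist()+[.037]:
    env.movel([*(k+d*FY),.069],rate=.05); s=env.sense(); f=s["wrist_force"]-f0
    print(round(d,3),"along",round(f[:2]@FY,2),"fx",round(f[:2]@FX,2),"fz",round(f[2],2),"w",round(s["gripper_width"],4))
env.pause(.2); p,P=cam("wrist"); cv2.imwrite("pics/w4.png",p[:,:,::-1]); st()
E
```

```text
yaw (np.float64(0.004106518359081096), np.float64(5.672320068981572))
t 25.15 ee [ 0.5926 -0.1326  0.0698] F [ 0.5224 -0.1045  0.3572] w 0.0919 g 0.0
t 26.33 ee [ 0.5919 -0.1323  0.069 ] F [ 0.3394  0.7679 -0.3224] w 0.0114 g 14.999944567680359
0.005 along -2.3 fx -1.97 fz -2.16 w 0.0115
0.01 along -1.38 fx -3.24 fz -1.63 w 0.0116
0.015 along -1.56 fx -1.66 fz -1.11 w 0.0114
0.02 along 8.77 fx -0.34 fz 8.94 w 0.0113
0.025 along 1.57 fx -0.29 fz 0.69 w 0.0118
0.03 along -1.08 fx 1.79 fz -2.65 w 0.0115
0.035 along -1.83 fx 3.33 fz -3.34 w 0.0111
0.037 along -3.15 fx 4.63 fz -4.53 w 0.0116
t 28.58 ee [ 0.5562 -0.1247  0.0688] F [ 3.7898  3.9967 -3.9764] w 0.0118 g 14.997481852769852
```

View pics/w4.png

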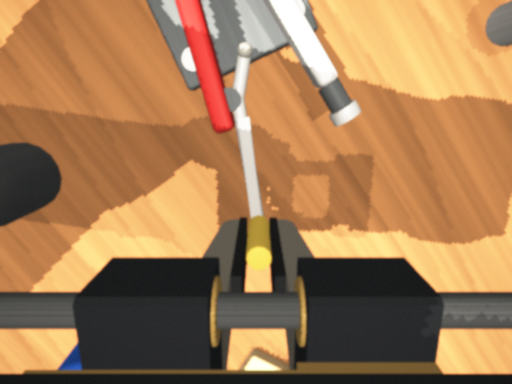

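The handles are wide open in the picture (red tip at (222,128), the other at (345,113)). I'll let go, then measure the bar and the cradle.

```bash
python3 - <<'E'
from h import *
k=np.array([.5919,-.1323])
env.movel([*(k+.029*FY),.069],rate=.1); effector.release(); e=env.sense()["ee_pos"]; env.movel([e[0],e[1],.2],rate=.25)
p,M=above([.4785,-.306],.28,A+np.pi/2); env.reach(p,M)
p,P=cam("wrist"); tips("wrist",["cradle_seat"]); np.savez("w5.npz",p=p,P=P); cv2.imwrite("pics/w5.png",p[:,:,::-1])
c=[.4785,-.306]
print("yokes",rect(P,.043,.055,c,.09)); print("base",rect(P,.006,.018,c,.1))
p,M=above(F(.07,0),.28,A+np.pi/2); env.reach(p,M)
p,P=cam("wrist"); tips("wrist",["bar_mid","nest","release_knob"]); np.savez("w6.npz",p=p,P=P); cv2.imwrite("pics/w6.png",p[:,:,::-1])
b=rect(P,.062,.074,F(.1,0),.072); print("bar",b,FX@(b[0][:2]-O),FY@(b[0][:2]-O)); st()
E
```

```text
yaw (np.float64(0.6571923709619545), np.float64(6.11563369898813))
cradle_seat [([0.4777, -0.3032, 0.0266], 0.74)]
yokes (array([ 0.4806, -0.3062,  0.1139,  0.0641]), -65.04210662841797, np.int64(995))
base (array([ 0.4805, -0.3064,  0.1502,  0.0751]), -65.0402660369873, np.int64(4967))
yaw (np.float64(0.01742923177414238), np.float64(6.11563369898813))
bar_mid [([0.6406, 0.127, 0.053], 0.92)]
nest [([0.6406, 0.1178, 0.0426], 0.63)]
release_knob [([0.56, -0.13, 0.0797], 0.76)]
bar (array([0.6319, 0.1246, 0.1203, 0.0501]), 86.27473449707031, np.int64(2919)) 0.1057977142247682 0.00480515969588181
t 33.67 ee [0.6187 0.0186 0.2802] F [-0.3224 -0.2468 -0.2139] w 0.0918 g 0.0
```

```bash
python3 -c "
import cv2;cv2.imwrite('pics/w56.png',cv2.resize(cv2.hconcat([cv2.imread('pics/w5.png'),cv2.imread('pics/w6.png')]),(800,300)))"
```

```text
(no output)
```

View pics/w56.png

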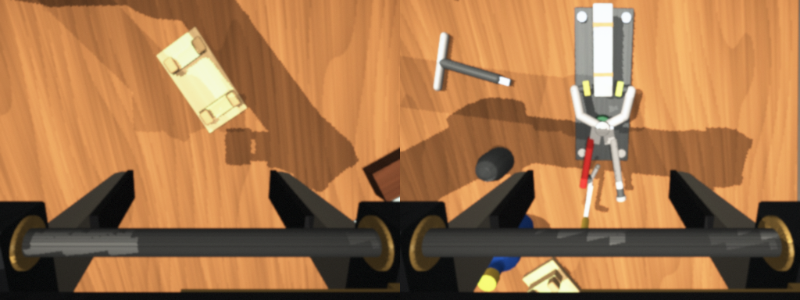

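Both pictures confirm that the pliers are open with the bar on its pedestals, and the cradle's base rectangle fits exactly (150 x 75 mm). Now I'll refine the bar's pose, grasp it and lift.

```bash
python3 - <<'E'
from h import *
P=np.load("w6.npz")["P"]; Q=(P[...,:2]-O)@np.c_[FX,FY]; z=P[...,2]
m=(z>.062)&(z<.074)&(np.abs(Q[...,1])<.017)&(Q[...,0]>.03)&(Q[...,0]<.19)
m2=m&(Q[...,0]>.078)
q=Q[m2]; (cx,cy),(w,h),a=cv2.minAreaRect((q*1000).astype(np.float32)); print("rect",cx,cy,w,h,a)
x0,x1=np.percentile(Q[m][:,0],[.3,99.7]); print("ends",x0,x1,"y",np.percentile(q[:,1],[1,99]))
bx=.5*(x0+x1) if abs(x1-x0-.12)<.006 else x1-.06
by=cy/1000; da=np.radians(a if abs(a)<45 else a-90); print("bar fixture",bx,by,da)
by+=(bx-cx/1000)*np.tan(da); c=F(bx,by)
M=at(c,.15,A+da+np.pi/2); env.reach([*c,.15],M); env.movel([*c,.037],rate=.12); st()
effector.grasp(30); st(); env.movel([*c,.2],rate=.12); s=st()
b=np.radians(-65.04)+np.pi/2; k=[.4806,-.3063]
M=at(k,.2,b); env.reach([*k,.2],M); p,P=cam("wrist"); cv2.imwrite("pics/w7.png",p[:,:,::-1]); st()
E
```

```text
rect 121.98634338378906 -1.8354663848876953 87.97862243652344 25.55219841003418 0.40802547335624695
ends 0.047281043870085984 0.16571418631988238 y [-0.0147  0.0106]
bar fixture 0.10649761509498418 -0.0018354663848876953 0.0071213879420749075
yaw (np.float64(0.06363496224539889), np.float64(6.122755086930206))
t 35.48 ee [0.6394 0.1242 0.0378] F [ 0.3409 -0.2957  0.5438] w 0.0919 g 0.0
t 36.48 ee [0.6387 0.1242 0.037 ] F [ 0.0198 -0.257  -0.8238] w 0.0258 g 29.998216331005096
t 37.99 ee [0.6382 0.1242 0.1991] F [-0.0217  0.0986 -3.7383] w 0.0259 g 29.9971005320549
yaw (np.float64(1.3241358806498371), np.float64(0.4356341812977844))
t 39.72 ee [ 0.4815 -0.3052  0.1998] F [ 0.0462  0.2322 -3.8462] w 0.0259 g 29.997146129608154
```

View pics/w7.png

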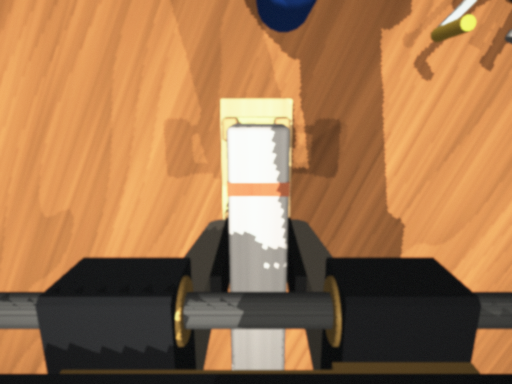

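The bar is held level and in line over the cradle (bar x≈258, yoke edges 222–292). Lowering.

```bash
python3 - <<'E'
from h import *
k=[.4806,-.3063]
env.movel([*k,.06],rate=.12); env.pause(.1); s=st()
for z in (.045,.036,.031,.028,.0265,.0255):
    env.movel([*k,z],rate=.04); s=env.sense(); print(z,s["ee_pos"],s["wrist_force"])
    if s["wrist_force"][2]>6: break
env.pause(.15); st()
if s["ee_pos"][2]<.029:
    effector.release(); st(); env.movel([*k,.2],rate=.15)
    p,P=cam("wrist"); cv2.imwrite("pics/w8.png",p[:,:,::-1])
    print("bar",rect(P,.050,.064,k,.08)); st()
E
```

```text
t 41.13 ee [ 0.4811 -0.3065  0.0607] F [ 0.5855 -0.9475 -4.178 ] w 0.0255 g 29.99710500240326
0.045 [ 0.4804 -0.3063  0.0447] [-0.2819 -0.5694 -2.9987]
0.036 [ 0.4803 -0.3062  0.0357] [-0.173   0.2026 -3.5119]
0.031 [ 0.4804 -0.3062  0.0307] [-0.4353  0.0914 -3.4514]
0.028 [ 0.4805 -0.3062  0.0278] [-0.1295  0.5042 -3.8723]
0.0265 [ 0.4806 -0.3063  0.0264] [ 0.1898 -0.2072 -3.6831]
0.0255 [ 0.4806 -0.3063  0.0255] [ 0.8264 -0.1136 -3.4048]
t 43.21 ee [ 0.4806 -0.3063  0.0255] F [-0.6818 -0.7079 -3.6439] w 0.0259 g 29.997119307518005
t 44.27 ee [ 0.4806 -0.3063  0.0255] F [-0.6231 -0.158  -0.065 ] w 0.0919 g 0.0
bar (array([ 0.4815, -0.306 ,  0.1197,  0.0261]), -65.12951469421387, np.int64(3433))
t 45.63 ee [ 0.4801 -0.3059  0.1991] F [ 0.5187  0.6076 -0.7611] w 0.0919 g 0.0
```

```bash
test -f pics/w8.png && python3 - <<'E'
from h import *
p,P=cam("side"); print("bar",rect(P,.050,.062,[.4806,-.3063],.08)); tips("side",["bar_mid","release_knob"])
a=cv2.imread("pics/w8.png"); cv2.imwrite("pics/end.png",cv2.resize(cv2.hconcat([a,np.ascontiguousarray(p[:,:,::-1])]),(800,300)))
E
```

```text
bar (array([ 0.4816, -0.3073,  0.1197,  0.0282]), -65.94507217407227, np.int64(781))
bar_mid [([0.4811, -0.3067, 0.0431], 0.61), ([0.4318, -0.0168, -0.0049], 0.45)]
release_knob [([0.566, -0.1308, 0.0848], 0.55)]
```

View pics/end.png

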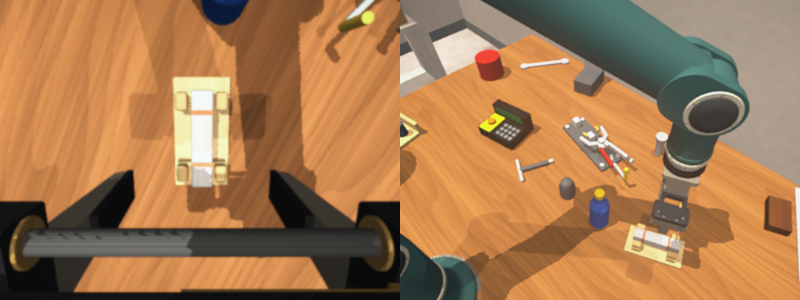

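The bar sits centred and level in both yokes (left picture, about (202,140)), the pliers are open and nothing else has moved. Handing in.

```bash
python3 -c "
from station import workorder
print(workorder.finish_job())"
```

```text
the job is handed in; nothing more can be done
None
```

I finished every step and handed the job in at about 46 s of the 70 s limit: pliers locked, zero key clicked at about 6 mm travel, pliers released, and the bar seated in its cradle with the bystanders undisturbed; the hand-in call gave no verdict.

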